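# Return the dusty sanding block through the dust-box flap

### The job

The used cork sanding block lies on the loading tray of the dust box. Using only the fingertips, push it along the tray and through the hanging flap until it drops down inside the box, then draw back so that the flap swings fully shut and keeps the dust in. Do not pick the block up, since lifting it spreads its dust, and leave the small hardwood offcut on the tray and the things round the box where they are.

Things in the scene. Friction and masses are not known exactly. Their poses are not given: they have to be found in the camera images.
- sanding_block: brown cork sanding block wrapped in sandpaper, a flat brick 78 mm long (its y axis), 42 mm wide (its x axis), 26 mm high (z), about 50 to 100 g; origin at the centre of its underside. It starts flat on the tray, left of the middle of the flap lane or near it, its length turned up to 0.5 rad from the feed direction.
- sill (a point): point on the tray surface straight below the closed flap, mid-width of the opening. Axes of the dust box: x = feed direction (level, into the box), y = left seen along the feed, z up. The box is fixed. The tray is level at z = 0 of this frame, 95 mm above the worktop, from x = -176 mm to the drop at x = -6 mm, and from y = -30 mm (fence) to +98 mm.
- fence (a point): on the aluminium fence, top of its guiding face, halfway along: x = -90, y = -30, z = 9 mm in the sill's axes (same axes). The fence runs along the tray's whole right edge, 9 mm high, in line with the right side of the opening. Wooden lips 5 mm high, 6 mm thick bound the tray's back and left edges.
- frame_top (a point): top front edge, mid-width, of the aluminium frame round the opening: x = -12, y = 0, z = 58 mm in the sill's axes (same axes). The opening is 60 mm wide (y = -30 to 30 mm) and 49 mm high. Frame and box are 86 mm wide; the box's clear roof, also 58 mm above the tray, reaches to x = 122 mm.
- slide (a point): top edge of the polished steel slide inside the opening, at x = -6 mm, z = 0 in the sill's axes (same axes). It falls at 35 degrees to the foot of the box's back wall, 82 mm below the tray. The block tips over and slides in by itself once its middle is some 10 mm past this edge; a finger pushing its rear end is then still more than 15 mm short of the frame.
- flap (a joint): gravity flap, a thin aluminium plate, 30 g, 59 mm wide and 53 mm high with a weight rod on its inner face, hinged along its top edge 50 mm above the tray; rad, 0 = hanging shut, grows as its lower edge swings into the box, up to 1.5. It needs only a fraction of a newton (the block pushes it open) and falls shut by its own weight.
- offcut: small pale hardwood offcut, 26 x 30 x 18 mm, lying on the tray in its far left corner beside the box; origin at the centre of its underside; stays where it is.
- glue_jar: glass glue jar with a metal lid, 67 mm across, 90 mm high, on the worktop beyond one end of the dust box or the other; origin at the centre of its underside; stays where it is.
- tape_roll: black tape roll lying flat, 53 mm across, 18 mm high, on the worktop beyond the other end of the dust box; origin at the centre of its underside; stays where it is.
- try_square: try square with a dark wooden stock, 194 x 115 x 16 mm, lying on the worktop to the left; origin at the centre of its underside; stays where it is.

How it is judged:
By the outcome, as a careful person would: the job done as asked, in the order asked, and still so for the second after the job is handed in, with the robot touching nothing.
It also fails if it takes over 45 s, if anything falls off the work surface, if the arm or the gripper's body presses on something with over 40 N, if the wrist force passes 120 N, or if a joint passes its speed limit or range.

### The arm

A 6-joint arm with a two-finger parallel gripper is mounted at the origin on the work surface; the furniture and walls round the work are solid. World frame = base frame: x ahead of the robot, y to its left, z up, the work surface at z = 0. Lengths are in m, angles in rad, forces in N, time in s.
With the tool pointing down it reaches from about 0.325 to 0.9 m from the base axis. Payload 6.1 kg.
Tool frame: the origin (TCP) lies midway between the tips of the shut fingers; the grasp point (between the pads) lies 19 mm behind it; z points along the fingers, y is the line along which they close (so a half turn about z gives the same grasp; the last joint's range is limited). The gripper opens to 85 mm and grips with 20 to 120 N. Pads are 22 mm wide; open, the fingers measure 114 mm over their backs; the gripper's body (76 mm by 85 mm) begins 54 mm behind the grasp point. The pads swing forward as they close: fully open they stand 13 mm farther back than shut.
Start: joints at [1.068, 0.22, 1.526, -0, 1.395, -0.126], TCP at [0.23, 0.581, 0.231] pointing down, gripper open.
Joint ranges: [-2.98, 2.98], [-0.91, 2.08], [0.09, 2.57], [-1.24, 4.39], [0.2, 2.65], [-2.68, 2.68]. Speed limits (rad/s): [2.57, 2.57, 3.01, 3.14, 3.14, 3.14].

### API

Orientations are given as [roll, pitch, yaw] about the fixed x, y, z axes, in that order (R = Rz(yaw) Ry(pitch) Rx(roll)).
In Python, from plant import movep, move_l, set_joints, gripper_to, hold, inverse_kinematics, observe, get_image, get_calibration, Unreachable, job_done gives the robot as it stands. Calls block until the motion is done:
- movep(position, orientation): joint-space move of the TCP to a pose.
- move_l(position, feed=0.15, rotation=None, max_force=None): straight line of the TCP; rotation=None keeps the orientation; feed is the mean speed in m/s. With max_force (N) it stops when the force on the tool has changed by that much, and returns True; else False.
- set_joints(angles): joint-space move.
- gripper_to(opening, f_grip=None): finger opening in m; f_grip is the grip in N (None keeps the last); returns when the fingers have stopped.
- hold(seconds).
- inverse_kinematics(position, orientation): joint angles nearest the present ones, or None.
- observe(): the state.
- get_image(name): name is "side" or "top"; returns (picture, depth): 480x640x3 uint8, red, green, blue; 480x640 float32, m along the optical axis (not along the pixel's ray), 0 where there is no reading.
- get_calibration(name): a dict with "intrinsics" (3x3 intrinsics, pixels), "world_from_camera" (4x4, takes a point from camera to world coordinates). Camera axes: x right, y down, z forward; pixel columns grow to the right and rows downward; lengths in m; the calibration is good to about 2 mm. A picture is of the moment at which its call begins. get_calibration takes no time and is no camera call.
A pose or a line that the arm cannot do raises Unreachable and nothing moves.
- job_done(): hands the job in; it is judged then, once.
The state is a dict: "time_s": time; "q": joint angles; "joint_velocities": joint speeds; "joint_torque": joint torques, N m; "eef_pos": TCP position; "tcp_rot": TCP orientation; "ft_force": force on the tool from outside, world axes, zero at the start; "torque": the same for the moment, N m; "opening": finger opening in m; "grasp_force": force on a finger pad.
Only numpy, scipy, OpenCV 4.12 (cv2) and the standard library are available. Lean on these libraries where they do the work, as an engineer would, in place of code of your own. Each camera call takes 0.05 s, during which the arm holds its last target. There are 200 camera calls.

## Working session

There is one attempt and no reset: what is moved stays moved. The work goes in short steps, each a Python script; the robot and the scene stay as the last script left them, time stands still between calls to the robot, and variables do not carry over. Pictures are saved under pics/ and viewed, at most 10 in all, crops included, and the job is handed in when it is done.

```bash
ls; mkdir -p pics; python3 - <<'E'
from plant import *
import cv2,numpy as np
for n in("top","side"):
    p,d=get_image(n); cv2.imwrite(f"pics/{n}0.png",p[:,:,::-1]); np.save(f"{n}d.npy",d); np.save(f"{n}p.npy",p)
    c=get_calibration(n);print(n,c)
o=observe();print(o)
E
```

```text
pics
top {'intrinsics': array([[503.20459756,   0.        , 324.24729519],
       [  0.        , 503.20459756, 239.8651512 ],
       [  0.        ,   0.        ,   1.        ]]), 'world_from_camera': array([[-0.02922867, -0.99126987,  0.12856803,  0.28076878],
       [-0.99955013,  0.02985064,  0.00291305, -0.04683606],
       [-0.00672545, -0.12842504, -0.99169641,  1.13562414],
       [ 0.        ,  0.        ,  0.        ,  1.        ]])}
side {'intrinsics': array([[522.9940247 ,   0.        , 315.54658371],
       [  0.        , 522.9940247 , 236.9235571 ],
       [  0.        ,   0.        ,   1.        ]]), 'world_from_camera': array([[ 9.69265091e-01, -9.79720377e-02,  2.25669368e-01,
         1.82595243e-01],
       [-2.46018025e-01, -3.83895802e-01,  8.89999520e-01,
        -9.82632371e-01],
       [-5.61543509e-04, -9.18164197e-01, -3.96199686e-01,
         5.41148570e-01],
       [ 0.00000000e+00,  0.00000000e+00,  0.00000000e+00,
         1.00000000e+00]])}
{'time_s': 0.1, 'q': array([ 1.06790591e+00,  2.21180760e-01,  1.52750171e+00,  9.15107089e-06,
        1.39471964e+00, -1.26073349e-01]), 'joint_velocities': array([ 0.00078764, -0.00221113, -0.00209151, -0.00033703,  0.00040639,
       -0.00025387]), 'joint_torque': array([ 7.29045441e-04, -4.98239350e+01, -3.90546334e+01, -2.25159965e-04,
        5.59055610e-03, -7.84272913e-06]), 'eef_pos': array([0.22969249, 0.58066631, 0.23028525]), 'tcp_rot': array([-3.13979870e+00, -2.36454828e-04,  2.76477376e+00]), 'ft_force': array([-0.2871901 , -0.41947229,  0.58416884]), 'torque': array([-0.00706702,  0.00471529,  0.04456506]), 'grasp_force': 0.0, 'opening': 0.0854924900022186}
```

View pics/top0.png

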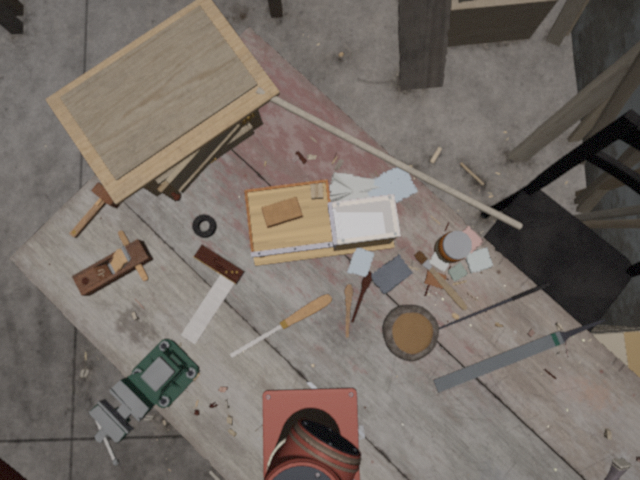

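View pics/side0.png

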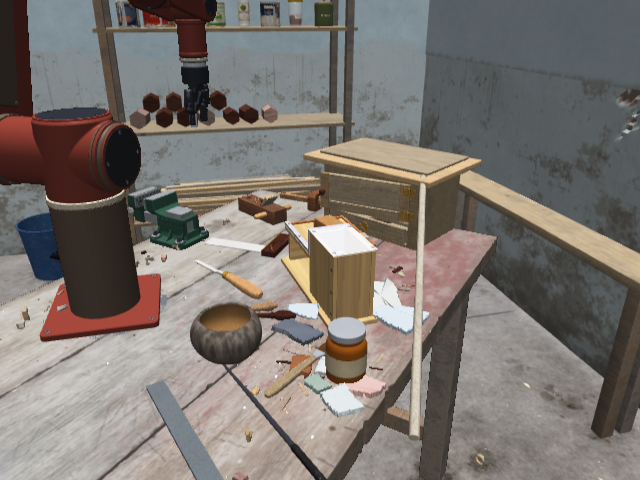

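The top picture shows the tray at columns 248-330 and rows 183-262, with the box to its right up to column 398, so the feed runs along about -y in the world. The cork block is at about (282,212) and the offcut at (318,191). The side view has the box at (340,270) and the jar at (347,350), with the tray hidden behind the box.

```bash
cat > h.py <<'E'
import numpy as np,cv2
from plant import *
def world(n,d):
    c=get_calibration(n);K=c["intrinsics"];T=c["world_from_camera"]
    v,u=np.mgrid[:480,:640]
    P=np.stack([(u-K[0,2])/K[0,0]*d,(v-K[1,2])/K[1,1]*d,d],-1)
    return P@T[:3,:3].T+T[:3,3]
def blk(p,W,roi,zl):
    r=np.zeros((480,640),bool);r[roi[0]:roi[1],roi[2]:roi[3]]=1
    m=r&(W[...,2]>zl[0])&(W[...,2]<zl[1])
    return m
E
python3 - <<'E'
from h import *
p=np.load("topp.npy");d=np.load("topd.npy");W=world("top",d)
cv2.imwrite("pics/c0.png",cv2.resize(p[170:280,235:410,::-1],None,fx=4.5,fy=4.5,interpolation=cv2.INTER_CUBIC))
for r in range(176,272,5):print(r,[int(1000*W[r,c,2]) for c in range(240,408,6)])
E
```

```text
176 [-2, 0, -3, 2, -3, -2, 0, -1, 0, -4, 0, -2, -7, -3, -2, -4, 16, 13, 11, 17, -2, 0, -4, -1, 18, 18, 22, 20]
181 [1, 1, 0, -1, 0, 0, -4, -1, 0, 1, -1, -3, 101, 100, 95, 0, 12, 17, 14, 13, 13, 13, 7, 14, 11, 13, 16, 18]
186 [-2, 4, 1, 1, -2, 101, 99, 100, 98, 92, 95, 96, 110, 115, 92, 13, 14, 17, 11, 13, 10, 12, 9, 13, 17, 13, 19, 18]
191 [-5, 96, 94, 96, 90, 93, 92, 90, 93, 91, 96, 93, 110, 113, 95, 3, 11, 16, 13, 18, 6, 7, 10, 9, 10, 12, 16, 21]
196 [0, 97, 92, 93, 90, 91, 94, 93, 90, 94, 90, 96, 112, 113, 94, 9, 13, 11, 11, 11, 10, 7, 151, 153, 152, 154, 12, 13]
201 [-3, 95, 91, 92, 91, 95, 89, 117, 121, 115, 92, 91, 92, 92, 95, 98, 154, 153, 151, 150, 153, 153, 152, 155, 153, 156, 14, 0]
206 [1, 99, 92, 92, 118, 119, 116, 120, 120, 116, 94, 92, 96, 1135, 93, 152, 153, 149, 151, 152, 149, 149, 149, 151, 152, 151, 1, -7]
211 [-3, 1, 94, 93, 119, 118, 121, 117, 118, 115, 117, 93, 93, 89, 92, 156, 151, 153, 154, 149, 152, 151, 154, 150, 149, 149, 154, 0]
216 [-5, -2, 96, 90, 117, 120, 119, 115, 123, 120, 110, 92, 91, 95, 91, 154, 152, 153, 152, 149, 152, 151, 153, 149, 149, 148, 150
[... 600 characters left out ...]
150, 131, 115, 100, 85, 71, 59, -3, -2]
246 [-6, 0, 101, 92, 93, 95, 94, 93, 95, 103, 102, 102, 106, 103, 103, 103, 98, 87, 66, 53, 34, 17, 11, 9, 16, 11, -1, -1]
251 [4, 2, 95, 102, 101, 103, 102, 95, 100, 95, 6, 16, 14, 10, 12, 11, 10, 8, 8, 8, 14, 17, 0, 0, 2, 0, -1, -1]
256 [-2, 0, 101, 91, 19, 13, 13, 7, 13, 9, 9, 6, 12, 10, 9, 0, -1, 0, 0, 14, 19, 12, 5, -2, -5, -2, 10, -2]
261 [-3, 1, 0, 12, 11, 13, 16, 7, 4, 0, 0, -2, -1, -3, -3, 1, 0, -1, 0, 1135, 20, 11, -6, -1, 0, 12, 13, 7]
266 [0, 0, -2, 2, -1, -2, 0, -3, 0, -3, -1, 0, -5, 2, -2, 2, 0, -2, 0, 10, 17, 15, 3, 0, 4, 9, 11, 9]
271 [13, -1, 1, -2, 4, -3, -3, 0, -2, -2, -5, -2, -2, -3, 0, -2, -3, -3, 3, 13, 18, 15, -1, 6, 9, 9, 7, 11]
```

View pics/c0.png

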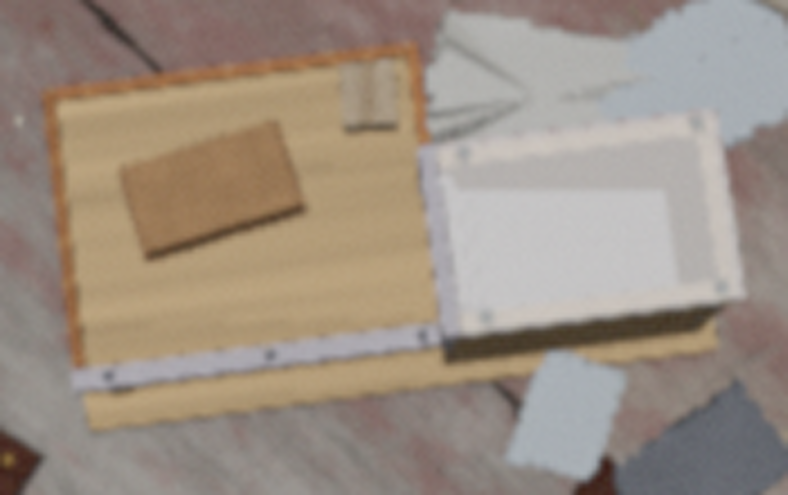

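```bash
cat >> h.py <<'E'
def rect(n,m,z):
    c=get_calibration(n);K=c["intrinsics"];T=c["world_from_camera"]
    m=cv2.morphologyEx(m.astype(np.uint8),cv2.MORPH_OPEN,np.ones((3,3)))
    nn,l,s,_=cv2.connectedComponentsWithStats(m);i=1+np.argmax(s[1:,4])
    v,u=np.nonzero(l==i)
    R=np.stack([(u-K[0,2])/K[0,0],(v-K[1,2])/K[1,1],np.ones(len(u))],1)@T[:3,:3].T
    P=T[:3,3]+R*((z-T[2,3])/R[:,2])[:,None]
    (c0,sz,a)=cv2.minAreaRect((P[:,:2]*1000).astype(np.float32))
    return P[:,:2].mean(0)*1000,np.array(c0),sz,a
# sill frame -> world, set after measurement
E
python3 - <<'E'
from h import *
p=np.load("topp.npy");d=np.load("topd.npy");W=world("top",d)
print("roof",rect("top",blk(p,W,(180,262,320,405),(.142,.162)),.153))
print("block",rect("top",blk(p,W,(190,235,255,307),(.108,.130)),.121))
print("offcut",rect("top",blk(p,W,(180,202,305,330),(.105,.125)),.113))
m=blk(p,W,(175,262,240,330),(.085,.106))
print("tray",rect("top",m,.095))
# fence: inner edge by bright/blueish colour
q=p.astype(int);f=blk(p,W,(238,262,240,330),(.085,.112))&(q[...,2]>q[...,0]-5)
print("fence",rect("top",f,.104))
E
```

```text
roof (array([ 448.13625349, -123.18716036]), array([ 448.25018311, -123.2507782 ]), (85.9649658203125, 133.81219482421875), 5.762181282043457)
block (array([474.73473986,  41.54364546]), array([474.3862915 ,  41.61105728]), (44.10122299194336, 76.79206848144531), 16.01317024230957)
offcut (array([517.74125043, -31.69206416]), array([518.15625   , -31.83666611]), (24.902782440185547, 29.780691146850586), 88.518798828125)
tray (array([461.89603666,  30.38117135]), array([465.57571411,  27.05144501]), (145.59934997558594, 178.32296752929688), 5.758520126342773)
fence (array([391.69052973,  77.28534071]), array([391.35784912,  76.96496582]), (8.240577697753906, 62.564697265625), 5.45579195022583)
```

```bash
cat >> h.py <<'E'
A=np.deg2rad(5.76);S=np.array([.4427,-.0685,.095])
F=np.array([np.sin(A),-np.cos(A),0]);L=np.array([np.cos(A),np.sin(A),0])
def w(x,y,z): return S+(x*F+y*L+np.array([0,0,z]))/1000      # mm in sill axes -> world
def sill(xy): e=np.array(xy)/1000-S[:2];return 1000*np.array([e@F[:2],e@L[:2]])
def look(name):
    p,d=get_image("top");cv2.imwrite(f"pics/{name}.png",cv2.resize(p[170:280,235:410,::-1],None,fx=4.5,fy=4.5,interpolation=cv2.INTER_CUBIC))
    W=world("top",d);m=blk(p,W,(190,262,240,330),(.110,.130))
    m[:205,305:]=0
    try:
        c,c0,s,a=rect("top",m,.121);print("block",sill(c),sill(c0),s,a)
    except Exception as e: print("no block",e)
E
python3 - <<'E'
from h import *
W=world("top",np.load("topd.npy"));X=W[100:200:10,60:270:20];print(np.round(W[20:200:15,50:280:25,2],2));print(W[90,270],W[190,112])
print("chk",sill([474.4,41.6]),sill([518.1,-31.8]),w(-6,0,0))
for y in (A,A+np.pi,A-np.pi):
    print(y,inverse_kinematics(w(-106,90,120),[np.pi,0,y]))
for y in (A+np.pi/2,A-np.pi/2):
    print(y,inverse_kinematics(w(-165,-4,120),[np.pi,0,y]),inverse_kinematics(w(-44,-4,11),[np.pi,0,y]))
E
```

```text
[[-0.79 -0.81 -0.8  -0.79 -0.8   0.19  0.2   0.19 -0.8  -0.8 ]
 [-0.8   1.14 -0.8  -0.8   0.19  0.2   0.2   0.19 -0.   -0.8 ]
 [-0.82 -0.81 -0.8   0.2   0.2   0.2   0.2   0.2  -0.   -0.  ]
 [-0.81 -0.79  0.19  0.2   0.2   0.2   0.2   0.2   0.19 -0.  ]
 [-0.81  0.19  0.2   0.2   0.2   0.2   0.2   0.2   0.2  -0.  ]
 [-0.8   0.2   0.2   0.2   0.2   0.2   0.2   0.2   0.2   0.19]
 [-0.8   0.2   0.2   0.2   0.2   0.2   0.2   0.19  0.19 -0.01]
 [-0.8   0.19  0.2   0.2   0.2   0.2   0.19  0.19  0.05 -0.  ]
 [-0.81  0.19  0.2   0.2   0.2   0.2   0.19  0.09 -0.   -0.  ]
 [-0.8  -0.8   0.2   0.2   0.2   0.19  0.13  0.   -0.   -0.  ]
 [-0.81 -0.8   0.2   0.2   0.19  0.16  0.08 -0.    0.   -0.  ]
 [-0.8  -0.8   0.06  0.19  0.08  0.12  0.   -0.01 -0.   -0.  ]]
[0.70446796 0.0541693  0.19013348] [0.51103477 0.35910023 0.19566007]
chk [-106.36264061   42.58977204] [-28.94742902  78.70258162] [ 0.44209783 -0.06253029  0.095     ]
0.10053096491487337 [-6.27186839e-02 -1.05401691e-02  1.80729905e+00 -4.44089210e-16
  1.34483377e+00  1.40754668e+00]
3.2421236185046665 [-0.06271868 -0.01054017  1.80729905  0.          1.34483377 -1.73404598]
-3.0410616886749198 [-0.06271868 -0.01054017  1.80729905  0.          1.34483377 -1.73404598]
1.67132729170977 [ 0.03931239 -0.24648534  2.01954912  0.          1.36852888 -0.06121857] [-0.23945832 -0.11100747  2.12089656  0.          1.13170356 -0.33998928]
-1.4702653618800232 None None
```

```bash
python3 - <<'E'
from h import *
o=observe();e=o["eef_pos"]
move_l([e[0],e[1],.38],feed=.2)
movep(w(-106,88,130),[np.pi,0,A])
gripper_to(.038)
move_l(w(-106,88,8),feed=.15)
o=observe();print(o["time_s"],o["eef_pos"],w(-106,88,8),o["opening"],o["ft_force"])
move_l(w(-106,50,8),feed=.07,max_force=15)
look("c1");print(observe()["time_s"])
E
```

```text
4.725 [0.52045174 0.04575578 0.10398601] [0.51961735 0.04579664 0.103     ] 0.03805298243558246 [ 0.40898918 -0.46428365  0.3056526 ]
block [-128.84729034   13.7140901 ] [-128.90708296   12.44825824] (38.90223693847656, 41.45867156982422) 88.94317626953125
5.4667
```

```bash
python3 - <<'E'
from h import *
p,d=get_image("side");cv2.imwrite("pics/s1.png",cv2.resize(p[150:340,230:430,::-1],None,fx=3,fy=3))
E
```

```text
(no output)
```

View pics/c1.png

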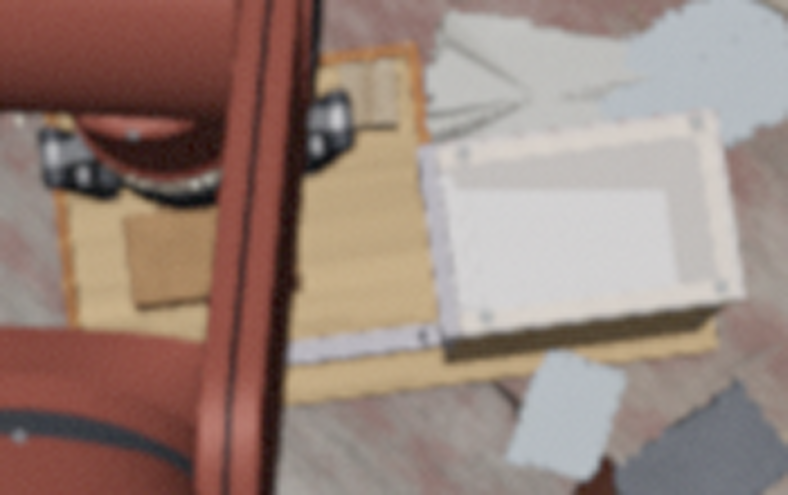

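The block is square to the feed now, its visible left end at crop (125-215, 210-305). It sits at y of about +12 mm, with the fingers just behind it and clear of the offcut. Next I push it the rest of the way sideways, then get clear for a look.

```bash
python3 - <<'E'
from h import *
move_l(w(-106,35,8),feed=.05,max_force=15)
move_l(w(-106,60,8),feed=.15)
move_l(w(-106,60,130),feed=.25)
movep(w(-200,60,140),[np.pi,0,A+np.pi/2])
gripper_to(.012)
look("c2");print(observe()["time_s"])
E
```

```text
block [-110.06867647   -1.30563467] [-109.70681768   -1.48785827] (42.970436096191406, 76.99376678466797) 5.484338283538818
8.5917
```

View pics/c2.png

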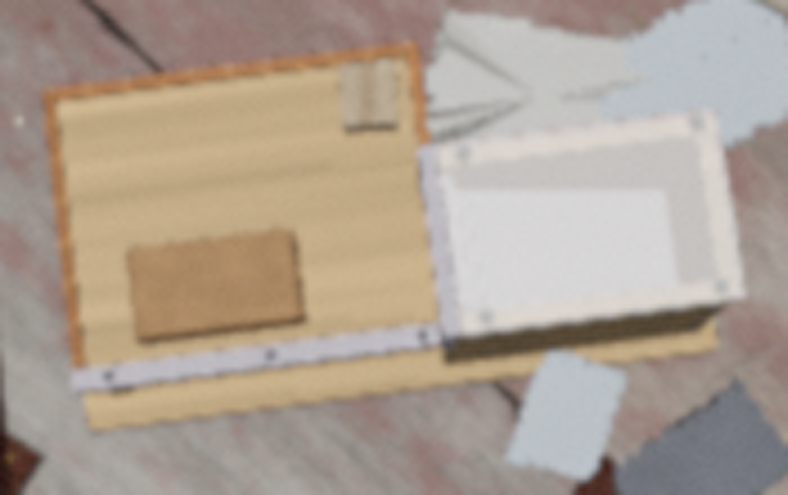

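The block lies square in the lane, at crop (130-303, 230-340), with its centre at x=-110, y=-1.4 and its angle within 0.3 deg of the feed. The offcut hasn't moved. Now I push from behind.

```bash
python3 - <<'E'
from h import *
move_l(w(-174,-1.5,60),feed=.2)
move_l(w(-174,-1.5,10),feed=.1)
o=observe();print(o["ft_force"],o["opening"])
print(move_l(w(-100,-1.5,10),feed=.08,max_force=15))
look("c3")
print(move_l(w(-47,-1.5,10),feed=.07,max_force=15))
hold(.3);look("c4");o=observe();print(o["time_s"],o["ft_force"],sill(o["eef_pos"][:2]*1000))
a=cv2.imread("pics/c3.png");b=cv2.imread("pics/c4.png");cv2.imwrite("pics/c34.png",cv2.resize(np.vstack([a,b]),None,fx=.6,fy=.6))
E
```

```text
[ 0.16682    -0.73290472  0.5915591 ] 0.01171017974571855
False
block [-31.97993809  -2.6506131 ] [-32.9811908   -2.37938158] (36.68730545043945, 45.3892936706543) 88.25715637207031
False
no block attempt to get argmax of an empty sequence
12.3 [ 0.90509594 -0.1063255   0.38929129] [-47.24362214  -1.50955122]
```

View pics/c34.png

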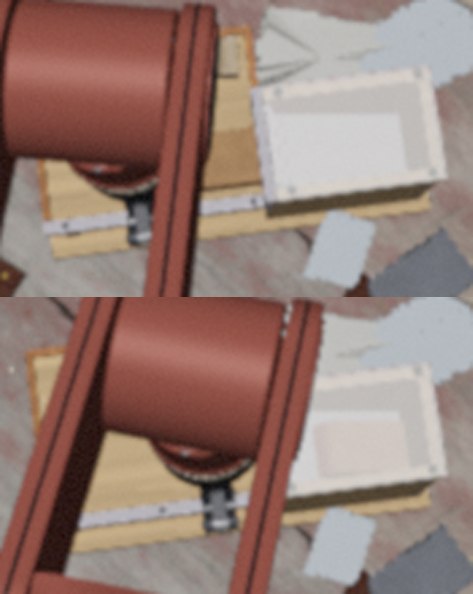

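The first frame shows the block entering the opening. In the second, a brownish shape is under the clear roof at crop (360,445), so it has slid in. I draw back and check.

```bash
python3 - <<'E'
from h import *
move_l(w(-120,-1.5,10),feed=.15)
move_l(w(-120,-1.5,140),feed=.25)
movep(w(-210,60,200),[np.pi,0,A+np.pi/2])
hold(1)
look("c5")
p,d=get_image("side");W=world("side",d)
W2=world("top",get_image("top")[1])
print("offcut",sill(rect("top",blk(None,W2,(180,202,305,330),(.105,.125)),.113)[1]))
a=cv2.imread("pics/c5.png");b=cv2.resize(p[200:340,270:440,::-1],(600,494));b=cv2.resize(b,(400,330));a=cv2.resize(a,(400,252))
cv2.imwrite("pics/c6.png",np.vstack([a,b]));print(observe()["time_s"])
E
```

```text
no block attempt to get argmax of an empty sequence
offcut [-28.9053027   78.75486774]
15.3167
```

View pics/c6.png

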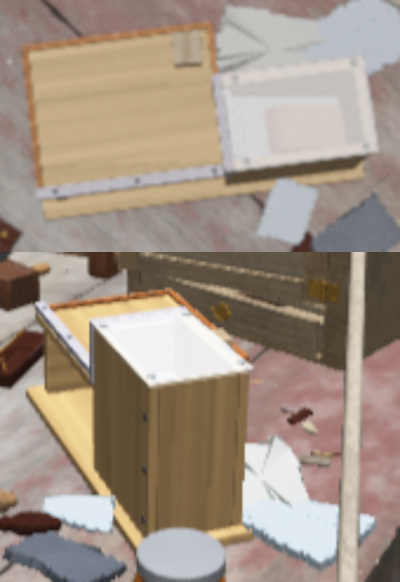

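The block lies deep in the box, under the clear roof at (268-345, 105-152), well clear of the flap. The tray holds only the offcut, which is unmoved, and the arm is free of everything.

```bash
python3 -c "
from plant import *
print(job_done())"
```

```text
the job is handed in; nothing more can be done
None
```

The sanding block was pushed through the flap and lies inside the box, the offcut did not move, and the job was handed in at about 15 s; nothing blocks the flap, but I could not see it directly to confirm it is shut.

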